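# Refit the battery pack of an opened portable loudspeaker

### The arm

A 7-joint arm with a two-finger parallel gripper is mounted at the origin on the work surface. World frame = base frame: x ahead of the robot, y to its left, z up, the work surface at z = 0. Lengths are in mm, angles in rad, forces in N, time in s.
With the tool pointing down it reaches from about 400 to 875 mm from the base axis. Payload 6.5 kg.
Tool frame: the origin (TCP) lies midway between the tips of the shut fingers; the grasp point (between the pads) lies 19 mm behind it (robot.tcp_to_grasp is the distance from the TCP to the grasp point, in mm); z points along the fingers, y is the direction in which the jaws open and shut (so a half turn about z gives the same grasp; the last joint's range is limited). The gripper opens to 85 mm and grips with 20 to 120 N. Pads are 22 mm wide; open, the fingers measure 114 mm over their backs; the gripper's body (76 mm by 85 mm) begins 54 mm behind the grasp point. The pads swing forward as they close: fully open they stand 13 mm farther back than shut.
Start: joints at [-1.389, 0.536, -0.004, 1.538, 0.003, 1.067, -0.071], TCP at [159.422, 630.139, 231.29] pointing down, gripper open.
Joint ranges: [-2.7, 2.7], [-0.37, 2.16], [-1.27, 1.26], [0.24, 2.4], [-1.31, 4.45], [0.19, 1.91], [-2.76, 2.76]. Speed limits (rad/s): [2.39, 2.39, 3.14, 3.14, 3.14, 3.14, 3.14].

### API

Orientations are given as [roll, pitch, yaw] about the fixed x, y, z axes, in that order (R = Rz(yaw) Ry(pitch) Rx(roll)).
In Python, from workcell import robot gives the robot as it stands. The module is installed in compiled form; this text tells all that it offers.
- The arm moves only by the shell command python3 -m jog 'ROWS' [FORCE]. ROWS is JSON, a list that holds one entry, the list of rows, each a list of 5 numbers: the shift along the world's x, y, z in m, then the turn about the world's z in degrees, then the opening, from 0 (shut) to 1 (fully open). A call has 1 to 5 rows; each row shifts and turns the commanded pose from where the row before left it; what a row does not reach is not made up. A row lasts 1/12 s, in which the tool goes at most 41.7 mm and 7.16 degrees, less where a joint would pass 70% of its speed; a pose out of reach is approached as far as the arm can. A call is refused whole if a number of a shift passes 0.0417 or a number of a turn 7.16, either way. A call with a gripper value outside its range is refused whole. The fingers move at their own pace and stop on an object; FORCE is the grip in N (left out, the last holds). Time passes only in rows, so rows that do not move let the fingers close. It gives the time, the measured TCP pose, the force and the opening at its end, in the units of the state.
- robot.read_state(): the state, without advancing time (a new reading comes with each control period).
- robot.get_image(name): name is "side" or "top" or "wrist"; returns the picture (400x640x3 uint8, red, green, blue); there is no depth.
- robot.get_calibration(name): a dict with "fx", "fy", "cx", "cy" (pixels), "k1" (the pictures are not rectified: a ray, as slopes to the right and down, at radius r is drawn at 1 + k1 r^2 times it, then the intrinsics apply), "T" (4x4, takes a point from camera to world coordinates); the wrist camera has in their place "T_tool_cam" (4x4, takes a point from camera to tool coordinates, whose origin is the TCP and whose axes are the flange's). Camera axes: x right, y up, looking along -z (the intrinsics and any distortion apply to the point x, -y, -z); pixel columns grow to the right and rows downward; lengths in mm; the calibration is good to about 2 mm. A picture is of the moment at which its call begins: read the wrist's pose just before it. get_calibration takes no time and is no camera call.
- robot.sign_off(): hands the job in, once; it reports no verdict.
The state is a dict: "time_s": time; "q": joint angles; "dq": joint speeds; "joint_torque": joint torques, N m; "tool_pos": TCP position; "tool_rot": TCP orientation; "contact_force": force on the tool from outside, world axes, zero at the start; "moment": the same for the moment, N m; "finger_gap": finger opening in mm.
Only numpy, scipy, OpenCV 4.12 (cv2) and the standard library are available. Lean on these libraries where they do the work, as an engineer would, in place of code of your own. Each camera call takes 0.05 s, during which the arm holds its last target.

### The job

Lift the charged battery pack out of the charger where it stands, lay it down on its side on the grey mat and let go of it. Then take it up again and press it sideways into the two spring clips of the opened loudspeaker until it is fully home, lying level in both clips between the end contacts. Leave the screwdriver, jar and meter where they are.

Things in the scene. Friction and masses are not known exactly. Their poses are not given: they have to be found in the camera images.
- pack_center (a point): Centre of the battery pack: a grey round sleeve, 32 mm diameter, 110 mm of it showing, with a white square cap (40 x 40, 20 mm long) at each end; 150 mm in all, about 0.25 kg. z axis: along its length; x, y: square to the caps' flats. Either end may go either way. At the start it stands upright in the charger, its centre 75 mm above charger_well. Lying on the mat its centre is 23 mm above the bench.
- pack: The same pack; origin at the centre of the end face that is down at the start, z along its length (pack_center lies 75 mm along z). It lies on the flats of its caps and does not roll.
- charger_well (a point): Centre of the floor of the charger's well, 10 mm above the bench. Black charger fixed to the bench: base 90 x 90 x 10 mm; square well 44 mm wide inside, 56 mm outside, rim 35 mm above the bench, 25 mm deep, so the pack is drawn straight up at least 25 mm to be free. x and y axes square to its walls and to the pack's cap flats.
- mat: Grey mat fixed flat on the bench, 200 x 200 mm, 3 mm thick, sides along world x and y; origin at the centre of its underside, on the bench.
- clip_seat (a point): Where pack_center belongs: on the common axis of the two steel C-shaped spring clips, half-way between them, 52 mm above the bench. x: along the clips' axis (the seated pack's length, either way round); y: across; z: up. The clips open upward; each is a 14 mm wide strip, centred 42 mm either side of here along x, leaving 70 mm free between them for fingers.
- clip_mouth (a point): Level of the clips' flared mouth, 21 mm straight above clip_seat; the flares reach 23 mm to each side of the axis. Below it the throat is 24 mm wide, so the pack meets it with its centre about 22 mm above the seat; pressed straight down with some 10 to 20 N it snaps in and stops on a firm saddle when home.
- end_contact (a point): Top middle of one of the two upright brass end contacts (the one towards +x of clip_seat), 58 mm above the bench. Their facing sides stand 83 mm either side of clip_seat along x, so the 150 mm pack has 8 mm to spare at each end; its caps clear the clips by 6 mm each way along x.
- speaker: The opened loudspeaker shell with the clips, fixed, black, face down; origin on the bench directly below clip_seat, same axes. 230 mm along x, 130 mm along y, rim 20 mm high, floor 8 mm above the bench; parts on its floor between the clips stay below 20 mm.
- screwdriver: Bystander: grey-handled screwdriver lying on the bench beyond the work, about 140 mm long; origin on it at bench level. Leave alone.
- jar: Bystander: small glass jar with a steel lid, 56 mm diameter, 75 mm tall, upright beyond the work; origin at the centre of its foot. Leave alone.
- meter: Bystander: black hand-held meter lying flat beyond the work, 75 x 140 x 38 mm; origin at the centre of its underside. Leave alone.
Mind the look-alikes: they are no part of the job. Leave any orange look-alike of the pack alone.

How it is judged (in metres and radians):
On the way:
1. the pack lies on its side on the mat, let go (height (world z) of pack_center below 0.027 m and angle between pack_center's own z axis and vertical above 1.5 rad and horizontal distance between pack_center and mat below 0.1 m and contact force between the fingers and pack below 0.1 N and linear speed of pack below 0.03 m/s), for 0.2 s.
At the end, for the whole second after the job is handed in: The pack lies at rest and released in both clips: its centre within 8 mm of the seat along the clips' axis and within 3 mm across and in height, its length within 0.05 rad of the clips' axis (x of pack_center in the frame of clip_seat between -0.008 and 0.008 m and y of pack_center in the frame of clip_seat between -0.003 and 0.003 m and z of pack_center in the frame of clip_seat between -0.003 and 0.003 m and angle between the z axis of pack_center and the x axis of clip_seat, either way round below 0.05 rad and linear speed of pack below 0.02 m/s and contact force between the fingers and pack below 0.1 N); the robot touches nothing.
It fails at once if the screwdriver is moved by more than 30 mm (distance of screwdriver from where it was at the start of the episode above 0.03 m).
It fails at once if the jar is moved by more than 30 mm (distance of jar from where it was at the start of the episode above 0.03 m).
It fails at once if the meter is moved by more than 30 mm (distance of meter from where it was at the start of the episode above 0.03 m).
It also fails if it takes over 62 s, if anything falls off the work surface, if the arm or the gripper's body presses on something with over 40 N, if the wrist force passes 120 N, or if a joint passes its speed limit or range.

## Working session

There is one attempt and no reset: what is moved stays moved. The work goes in short steps, Python scripts to look and compute and a shell command to move; the robot and the scene stay as the last step left them, time stands still between calls to the robot, and variables do not carry over. Pictures are saved under pics/ and viewed, and the job is handed in when it is done.

```bash
mkdir -p pics; cat > h.py <<'E'
import numpy as np, cv2
from workcell import robot
from scipy.spatial.transform import Rotation as R
def snap(n,f):
    s=robot.read_state(); im=robot.get_image(n); cv2.imwrite('pics/'+f,im[:,:,::-1]); return s,im
def TM(n,s=None):
    c=robot.get_calibration(n)
    if 'T' in c: return c,np.array(c['T'])
    W=np.eye(4);W[:3,:3]=R.from_euler('xyz',s['tool_rot']).as_matrix();W[:3,3]=s['tool_pos']
    return c,W@np.array(c['T_tool_cam'])
def ray(n,u,v,s=None):
    c,T=TM(n,s)
    K=np.array([[c['fx'],0,c['cx']],[0,c['fy'],c['cy']],[0,0,1.]])
    p=cv2.undistortPoints(np.array([[[u,v]]],float),K,np.array([c['k1'],0,0,0.]))[0,0]
    return T[:3,3],T[:3,:3]@np.array([p[0],-p[1],-1])
def onz(n,u,v,z,s=None):
    o,d=ray(n,u,v,s); return o+d*(z-o[2])/d[2]
def proj(n,P,s=None):
    c,T=TM(n,s); q=np.linalg.inv(T)@np.append(P,1); x,y=q[0]/-q[2],-q[1]/-q[2]; k=1+c['k1']*(x*x+y*y)
    return c['fx']*x*k+c['cx'],c['fy']*y*k+c['cy']
E
python3 - <<'E'
from h import *
for n in ['side','top','wrist']:
    s,im=snap(n,n+'0.png'); c,T=TM(n,s); print(n,c['fx'],c['k1'],T.round(2).tolist())
print(s)
E
```

```text
side 444.7441481160668 -0.05761965135513822 [[0.97, 0.15, -0.18, 377.49], [-0.24, 0.54, -0.81, -991.37], [-0.02, 0.83, 0.56, 797.38], [0.0, 0.0, 0.0, 1.0]]
top 494.5788330611368 0.02556257210823358 [[-0.02, 0.99, -0.12, 494.49], [-1.0, -0.02, -0.02, 23.19], [-0.02, 0.12, 0.99, 1192.13], [0.0, 0.0, 0.0, 1.0]]
wrist 330.5633470423976 -0.057635760177318016 [[0.25, -0.92, -0.3, 81.74], [0.97, 0.23, 0.08, 649.74], [-0.0, -0.31, 0.95, 373.42], [0.0, 0.0, 0.0, 1.0]]
{'time_s': 0.1, 'q': array([-1.38923053,  0.53709636, -0.0044216 ,  1.53880563,  0.0025619 ,
        1.06731232, -0.07118026]), 'dq': array([ 0.00090051, -0.00235406,  0.00061074, -0.0026347 , -0.00015374,
        0.00062115,  0.00164375]), 'joint_torque': array([ 2.28636884e-03, -5.84563208e+01,  1.05161548e+00, -2.59777504e+01,
        1.26322292e-02,  4.59237053e-03, -1.39466013e-05]), 'tool_pos': array([159.27438212, 629.57255997, 230.48479148]), 'tool_rot': array([-3.13997936e+00,  9.46820382e-05,  2.89388541e+00]), 'contact_force': array([0.87912478, 0.25655436, 0.49536568]), 'moment': array([ 0.00113849, -0.00623725, -0.04586522]), 'finger_gap': 85.03135668635183}
```

View pics/side0.png

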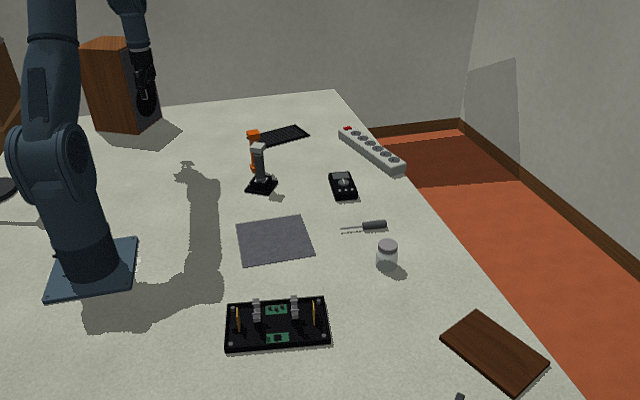

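View pics/top0.png

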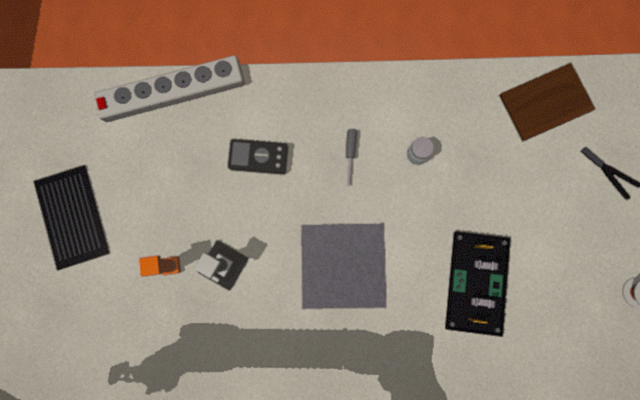

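View pics/wrist0.png

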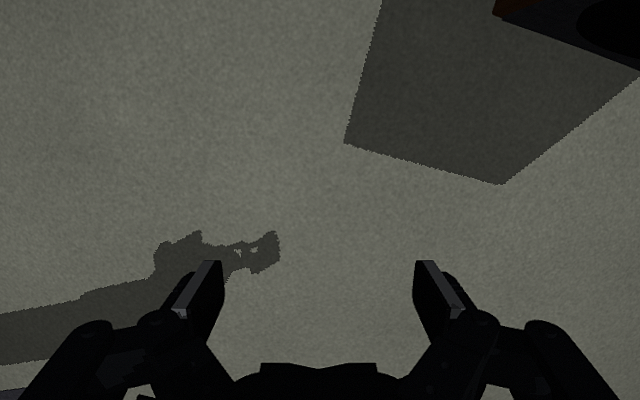

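Candidates for the pack: the grey sleeve with white cap in the black charger (top image ~(211,263), side ~(258,147)), the orange look-alike (top ~(150,266), side ~(253,135)), and the white-lidded jar (top (422,150)). By the description it is the first. I'll check with close crops.

```bash
python3 - <<'E'
from h import *
a=cv2.imread('pics/side0.png');b=cv2.imread('pics/top0.png')
A=cv2.resize(a[115:205,220:320],None,fx=4,fy=4,interpolation=2)
B=cv2.resize(b[215:305,130:270],None,fx=4,fy=4,interpolation=2)[:360]
cv2.imwrite('pics/c1.png',np.vstack([np.hstack([A,np.zeros((360,400,3),np.uint8)])[:240*0+360,:800]]) if 0 else np.hstack([A[:, :300],B[:,:500]]))
cv2.imwrite('pics/c2.png',cv2.resize(b[220:345,435:520],None,fx=4.5,fy=4.5,interpolation=2))
for nm,p,z in [('packtop',(209,265),160),('basec',(225,265),10),('orange',(150,266),150),('mat',(343.5,266),3),('clipA',(486,266),60),('clipB',(483,303),60),('brA',(485,246),58),('brB',(478,321),58)]:
    print(nm,onz('top',*p,z).round(0))
E
```

```text
packtop [498. 285. 160.]
basec [498. 285.  10.]
orange [498. 412. 150.]
mat [491.   3.   3.]
clipA [ 486. -317.   60.]
clipB [ 404. -306.   60.]
brA [ 531. -318.   58.]
brB [ 365. -293.   58.]
```

View pics/c1.png

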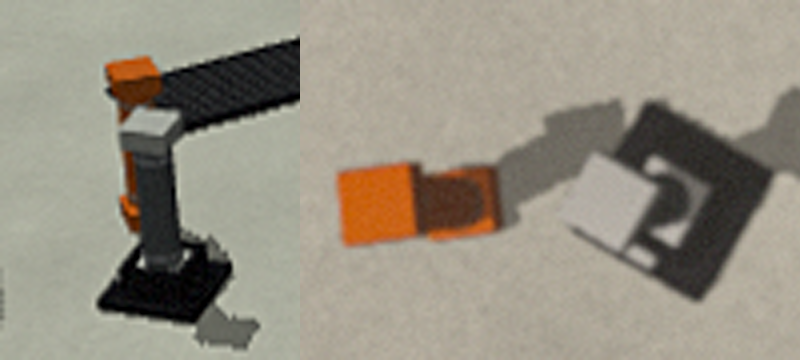

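View pics/c2.png

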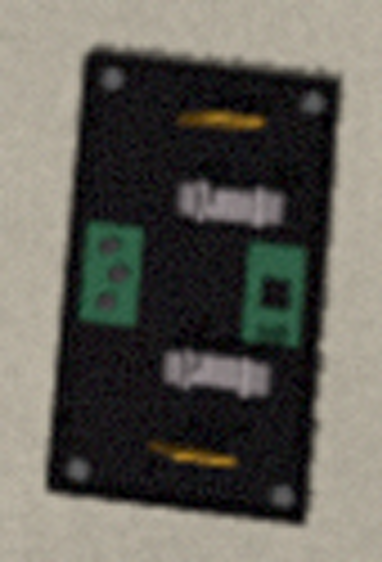

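Crop confirms: the grey sleeve with white caps in the charger (crop cap at ~(610,200), orange one left of it). Charger yaw ≈ 60° (mod 90). Moving above it for a wrist view.

```bash
python3 -m jog '[[[0,0,0.035,-7,1],[0,0,0.035,-7,1],[0.028,-0.0285,0,-1.8,1],[0.028,-0.0285,0,0,1],[0.028,-0.0285,0,0,1]]]'
python3 -m jog '[[[0.028,-0.0285,0,0,1],[0.028,-0.0285,0,0,1],[0.028,-0.0285,0,0,1],[0.028,-0.0285,0,0,1],[0.028,-0.0285,0,0,1]]]'
python3 -m jog '[[[0.028,-0.0285,0,0,1],[0.028,-0.0285,0,0,1],[0.028,-0.0285,0,0,1],[0.028,-0.0285,0,0,1],[0,0,0,0,1]]]'
python3 - <<'E'
from h import *
s,im=snap('wrist','w1.png'); print(s['tool_pos'],s['tool_rot'],s['time_s'])
E
```

```text
time_s: 0.57
tool_pos: [243.9, 543.8, 301.6]
tool_rot: [3.141, 0.0, 2.62]
contact_force: [1.8, 0.3, -0.3]
finger_gap: 85.6
time_s: 0.98
tool_pos: [384.4, 400.4, 301.2]
tool_rot: [-3.141, -0.0, 2.618]
contact_force: [0.3, 0.5, 0.1]
finger_gap: 85.5
time_s: 1.4
tool_pos: [501.4, 279.3, 301.4]
tool_rot: [-3.14, 0.005, 2.606]
contact_force: [-0.2, -0.2, 0.9]
finger_gap: 85.5
[501.39003615 279.30515103 301.44189415] [-3.13965391  0.00537849  2.60593043] 1.4
```

View pics/w1.png

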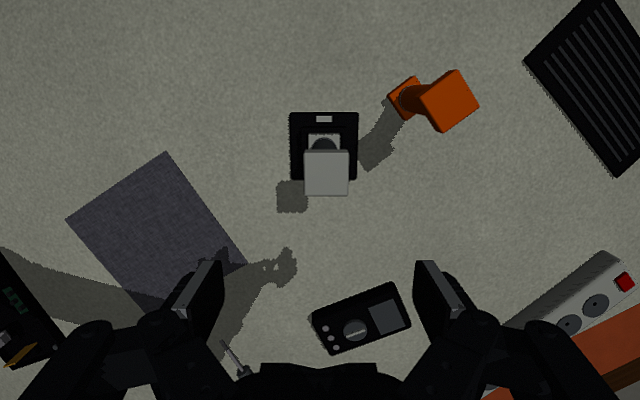

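The wrist view shows the white top cap at about (326,173), the charger below it, and the orange look-alike at (445,100).

```bash
python3 - <<'E'
from h import *
im=cv2.imread('pics/w1.png'); s=robot.read_state()
r=im[140:205,290:360].astype(int); print(r[35,35],r[12,5])
m=((r.min(2)>110)&(r.max(2)-r.min(2)<25)).astype(np.uint8)
m[:11]=0
cs,_=cv2.findContours(m,0,2); c=max(cs,key=cv2.contourArea); print(cv2.minAreaRect(c),cv2.boundingRect(c))
b=cv2.boxPoints(cv2.minAreaRect(c))+[290,140]
W=np.array([onz('wrist',*p,160,s) for p in b]); print(W.round(1).tolist(),W.mean(0)); 
for i in range(4):
  d=W[(i+1)%4]-W[i]; print(np.linalg.norm(d).round(1),(np.degrees(np.arctan2(d[1],d[0]))%90).round(1))
print(np.degrees(s['tool_rot'][2]), s['tool_pos'])
E
```

```text
[107 113 110] [5 4 3]
((23.5, 61.5), (3.0, 5.0), 90.0) (21, 60, 6, 4)
[[506.5, 270.6, 160.0], [508.8, 274.5, 160.0], [511.2, 273.0, 160.0], [508.9, 269.1, 160.0]] [508.85658373 271.78330852 160.        ]
4.5 59.5
2.9 59.4
4.5 59.5
2.9 59.1
149.499252261356 [498.62033814 283.16084723 301.20531675]
```

```bash
python3 -m jog '[[[0,0,0,0,1],[0,0,0,0,1]]]'; python3 - <<'E'
from h import *
s,im=snap('wrist','w2.png'); print(s['tool_pos'],s['tool_rot'],s['dq'].round(3))
u,v=map(int,proj('wrist',np.array([498,285,160]),s)); print(u,v)
x0,y0=290,130
r=cv2.GaussianBlur(im,(3,3),0)[y0:210,x0:370].astype(int)
m=((r.min(2)>88)&(r.max(2)-r.min(2)<25)).astype(np.uint8)
m=cv2.morphologyEx(m,cv2.MORPH_OPEN,np.ones((5,5)))
cs,_=cv2.findContours(m,0,2)
for c in cs: print(cv2.contourArea(c),cv2.boundingRect(c))
c=max(cs,key=cv2.contourArea)
b=cv2.boxPoints(cv2.minAreaRect(c))+[x0,y0]; print(b.tolist())
W=np.array([onz('wrist',*p,160,s) for p in b]); print(W.round(1).tolist(),W.mean(0)); 
for i in range(4):
  d=W[(i+1)%4]-W[i]; print(np.linalg.norm(d).round(1),(np.degrees(np.arctan2(d[1],d[0]))%90).round(1))
cv2.imwrite('pics/c3.png',cv2.resize(np.ascontiguousarray(im[120:215,280:380,::-1]),None,fx=5,fy=5,interpolation=0))
E
```

```text
time_s: 1.62
tool_pos: [494.5, 289.2, 301.0]
tool_rot: [-3.141, -0.001, 2.62]
contact_force: [-0.9, 0.5, -0.2]
finger_gap: 85.5
[494.45259328 289.22788313 300.98304454] [-3.14133315e+00 -9.92180860e-04  2.61974115e+00] [-0.016 -0.002 -0.007 -0.001  0.002  0.002  0.001]
316 192
2381.0 (9, 37, 71, 43)
42.5 (37, 15, 8, 8)
34.0 (15, 15, 7, 7)
168.5 (65, 0, 15, 16)
[[299.0, 167.0], [369.0, 167.0], [369.0, 209.0], [299.0, 209.0]]
[[470.5, 283.4, 160.0], [501.1, 336.6, 160.0], [535.9, 318.7, 160.0], [504.0, 263.3, 160.0]] [502.88525106 300.46917027 160.        ]
61.4 60.1
39.1 62.8
63.9 60.1
39.0 59.1
```

View pics/c3.png

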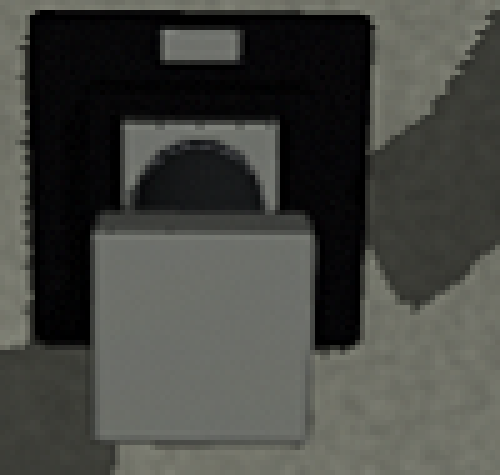

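The crop shows the top face of the cap, corners at about (298.2,166.6), (342.6,166.6), (341,208), (299,208).

```bash
python3 - <<'E'
from h import *
s=robot.read_state()
b=[(298.2,166.6),(342.7,166.6),(341,208),(299,208)]
W=np.array([onz('wrist',*p,160,s) for p in b]); print(W.round(1).tolist(),W.mean(0)) 
for i in range(4):
  d=W[(i+1)%4]-W[i]; print(np.linalg.norm(d).round(1),(np.degrees(np.arctan2(d[1],d[0]))%90).round(1))
print(s['tool_pos'])
B=[(286,122.5),(354,122.5),(352,189.5),(287,189)]
W=np.array([onz('wrist',*p,10,s) for p in B]); print(W.round(1).tolist(),W.mean(0)) 
E
```

```text
[[469.7, 283.3, 160.0], [489.1, 317.1, 160.0], [522.1, 297.3, 160.0], [503.0, 264.1, 160.0]] [495.98050567 290.45816844 160.        ]
39.0 60.1
38.4 59.1
38.3 60.1
38.4 60.2
[494.24465517 289.58261858 301.04561923]
[[435.7, 275.0, 10.0], [479.4, 351.0, 10.0], [557.4, 306.3, 10.0], [512.5, 229.6, 10.0]] [496.25417537 290.48219458  10.        ]
```

```bash
python3 -m jog '[[[0.0018,0.0009,-0.04,0,1],[0,0,-0.04,0,1],[0,0,-0.04,0,1],[0,0,-0.035,0,1],[0,0,-0.02,0,1]]]' 40
python3 -m jog '[[[0,0,0,0,1],[0,0,0,0,0],[0,0,0,0,0],[0,0,0,0,0],[0,0,0,0,0]]]' 40
python3 -m jog '[[[0,0,0,0,0],[0,0,0,0,0],[0,0,0,0,0]]]' 40
```

```text
time_s: 2.08
tool_pos: [493.9, 289.4, 122.4]
tool_rot: [-3.137, -0.003, 2.621]
contact_force: [-1.3, -0.6, -0.1]
finger_gap: 85.4
time_s: 2.5
tool_pos: [498.2, 289.9, 128.2]
tool_rot: [3.139, 0.001, 2.618]
contact_force: [-7.3, -7.2, 20.7]
finger_gap: 39.2
time_s: 2.75
tool_pos: [498.3, 289.8, 128.3]
tool_rot: [3.138, 0.001, 2.618]
contact_force: [-1.4, -1.0, 6.2]
finger_gap: 39.1
```

```bash
python3 -m jog '[[[0,0,0.02,0,0],[0,0,0.03,0,0],[0,0,0.03,0,0],[0,0,0.02,0,0],[0,0,0,0,0]]]'
python3 -m jog '[[[-0.009,-0.0344,0,3,0],[-0.009,-0.0344,0,3,0],[-0.009,-0.0344,0,3,0],[-0.009,-0.0344,0,3,0],[-0.009,-0.0344,0,3,0]]]'
python3 -m jog '[[[-0.009,-0.0344,0,3,0],[-0.009,-0.0344,0,3,0],[-0.009,-0.0344,0,0.4,0],[0,0,0,0,0],[0,0,0,0,0]]]'
python3 - <<'E'
from h import *
s,im=snap('wrist','w3.png'); print(s['tool_pos'],s['tool_rot'],s['contact_force'])
s,im=snap('side','s3.png')
E
```

```text
time_s: 3.17
tool_pos: [499.8, 290.4, 231.5]
tool_rot: [3.134, 0.004, 2.618]
contact_force: [0.3, 0.3, -2.9]
finger_gap: 39.8
time_s: 3.58
tool_pos: [450.9, 115.4, 225.6]
tool_rot: [-3.141, -0.001, 2.883]
contact_force: [0.3, -1.0, -2.5]
finger_gap: 39.6
time_s: 4.0
tool_pos: [424.2, 12.0, 225.9]
tool_rot: [-3.141, -0.001, 2.987]
contact_force: [-0.2, 0.9, -2.3]
finger_gap: 39.5
[424.17688177  11.96243207 225.90958496] [-3.14145543e+00 -7.44636904e-04  2.98697099e+00] [-0.20975048  0.89283915 -2.31021683]
```

View pics/w3.png

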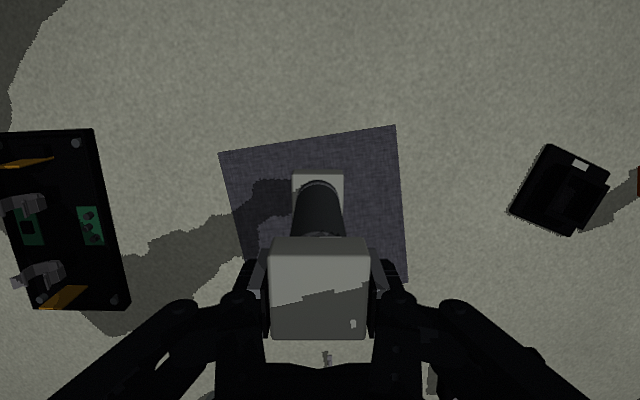

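View pics/s3.png

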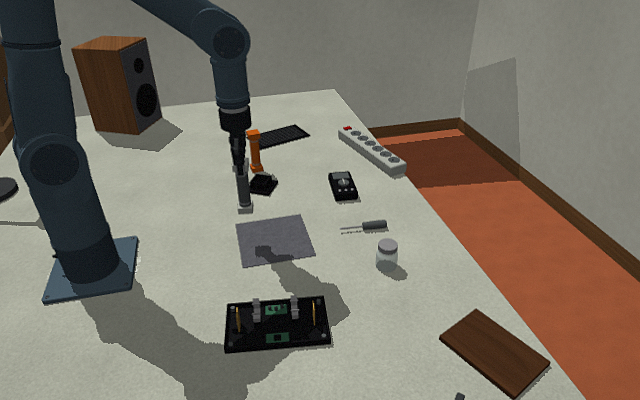

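Pack hangs straight in the jaws over the mat (lower cap at ~(318,185) in the wrist view). Lowering to touch.

```bash
python3 -m jog '[[[0,0,-0.03,0,0],[0,0,-0.035,0,0],[0,0,-0.025,0,0],[0,0,-0.01,0,0],[0,0,-0.003,0,0]]]' 
python3 -m jog '[[[0,0,-0.002,0,0],[0,0,-0.001,0,0],[0,0,0,0,0],[0,0,0,0,0]]]' 25
```

```text
time_s: 4.52
tool_pos: [423.9, 15.0, 121.4]
tool_rot: [-3.14, -0.004, 2.994]
contact_force: [-4.8, -1.5, 18.5]
finger_gap: 39.1
time_s: 4.85
tool_pos: [425.6, 14.6, 121.4]
tool_rot: [3.141, -0.0, 2.993]
contact_force: [-4.1, -1.5, 10.5]
finger_gap: 39.5
```

```bash
python3 -m jog '[[[0.008,-0.0012,0,0,0],[0.008,-0.0012,0,0,0],[0.008,-0.0012,0,0,0],[0,0,0,0,0]]]' 25
python3 - <<'E'
from h import *
s,im=snap('wrist','w4.png')
s,im=snap('side','s4.png')
im=np.ascontiguousarray(im[150:280,190:330,::-1]);cv2.imwrite('pics/s4.png',cv2.resize(im,None,fx=4,fy=4,interpolation=2))
E
```

```text
time_s: 5.18
tool_pos: [451.4, 11.1, 121.3]
tool_rot: [3.141, 0.003, 2.993]
contact_force: [-0.8, -0.0, 5.0]
finger_gap: 39.3
```

View pics/s4.png

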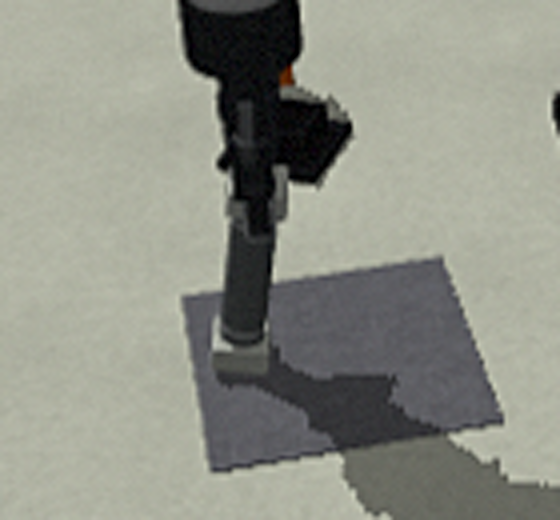

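The side crop shows the pack tilting about its lower edge (cap stays on the mat). Continuing the arc.

```bash
python3 -m jog '[[[0.0125,-0.0019,-0.001,0,0],[0.0125,-0.0019,-0.002,0,0],[0.012,-0.0018,-0.003,0,0],[0.012,-0.0018,-0.004,0,0],[0.011,-0.0017,-0.0055,0,0]]]' 25
python3 -m jog '[[[0.011,-0.0017,-0.006,0,0],[0.010,-0.0015,-0.007,0,0],[0.010,-0.0015,-0.008,0,0],[0,0,0,0,0]]]' 25
python3 - <<'E'
from h import *
s,im=snap('side','s5.png')
im=np.ascontiguousarray(im[150:280,190:330,::-1]);cv2.imwrite('pics/s5.png',cv2.resize(im,None,fx=4,fy=4,interpolation=2))
E
```

```text
time_s: 5.7
tool_pos: [509.6, 2.0, 105.1]
tool_rot: [3.141, -0.0, 2.993]
contact_force: [-1.7, 0.4, 3.2]
finger_gap: 39.3
time_s: 6.03
tool_pos: [541.4, -3.0, 82.8]
tool_rot: [3.141, 0.0, 2.992]
contact_force: [0.4, 0.6, -0.0]
finger_gap: 39.5
```

View pics/s5.png

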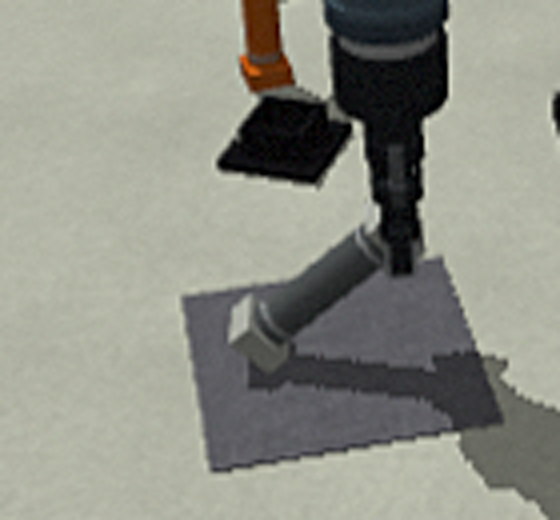

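```bash
python3 -m jog '[[[0.007,-0.001,-0.0075,0,0],[0.007,-0.001,-0.008,0,0],[0.007,-0.001,-0.010,0,0],[0.006,-0.001,-0.010,0,0],[0.005,-0.0008,-0.010,0,0]]]' 25
python3 -m jog '[[[0.004,-0.0006,-0.009,0,0],[0.003,-0.0005,-0.008,0,0],[0.002,-0.0002,-0.006,0,0],[0,0,0,0,0]]]' 25
python3 - <<'E'
from h import *
s,im=snap('side','s6.png')
im=np.ascontiguousarray(im[150:280,190:330,::-1]);cv2.imwrite('pics/s6.png',cv2.resize(im,None,fx=4,fy=4,interpolation=2))
E
```

```text
time_s: 6.5
tool_pos: [573.2, -8.2, 37.6]
tool_rot: [3.141, 0.001, 2.992]
contact_force: [-0.7, -0.6, 2.9]
finger_gap: 39.1
time_s: 6.83
tool_pos: [581.2, -9.6, 14.0]
tool_rot: [-3.141, -0.001, 2.992]
contact_force: [-0.2, 0.6, 0.6]
finger_gap: 39.5
```

View pics/s6.png

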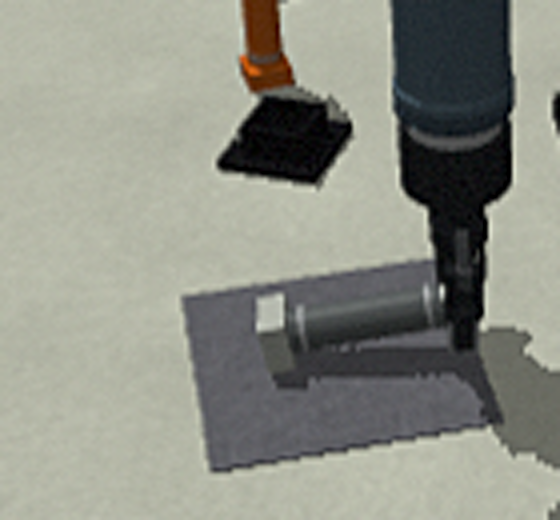

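```bash
python3 -m jog '[[[0.001,0,-0.005,0,0],[0,0,-0.003,0,0],[0,0,0,0,0],[0,0,0,0,0.6],[0,0,0,0,0.7]]]' 25
python3 -m jog '[[[0,0,0,0,0.8],[0,0,0,0,0.9],[0,0,0,0,0.9],[0,0,0,0,0.9]]]' 
python3 -m jog '[[[0,0,0.04,0,0.9],[0,0,0.04,0,0.9],[-0.02,0.004,0.035,0,0.9],[-0.04,0.006,0.01,0,0.9],[-0.01,0,0.04,0,0.9]]]'
python3 -m jog '[[[0,0,0.04,0,0.9],[0,0,0.04,0,0.9],[0,0,0,0,0.9],[0,0,0,0,0.9]]]'
python3 - <<'E'
from h import *
s,im=snap('wrist','w7.png');print(s['tool_pos'],s['tool_rot'],s['dq'].round(3)); snap('side','s7.png'); snap('top','t7.png')
E
```

```text
time_s: 7.3
tool_pos: [582.0, -9.8, 7.3]
tool_rot: [-3.141, -0.0, 2.992]
contact_force: [0.8, -0.0, 0.8]
finger_gap: 59.7
time_s: 7.63
tool_pos: [582.1, -9.7, 7.3]
tool_rot: [-3.142, -0.0, 2.992]
contact_force: [-0.3, 0.0, 0.3]
finger_gap: 76.8
time_s: 8.05
tool_pos: [501.1, 0.9, 167.9]
tool_rot: [-3.139, -0.016, 2.992]
contact_force: [-1.7, 0.0, -0.8]
finger_gap: 76.8
time_s: 8.38
tool_pos: [513.7, 0.4, 254.9]
tool_rot: [3.14, 0.005, 2.992]
contact_force: [0.0, -0.6, -1.7]
finger_gap: 76.6
[5.13723873e+02 4.44809175e-01 2.54855108e+02] [3.13966816 0.00529391 2.99154584] [ 0.005  0.054 -0.011  0.056 -0.007 -0.014  0.003]
```

View pics/w7.png

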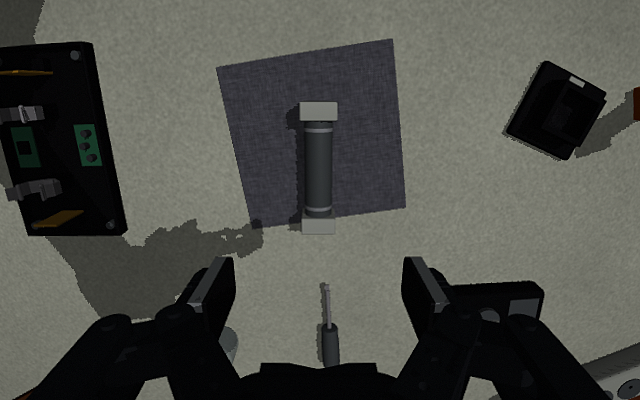

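View pics/s7.png

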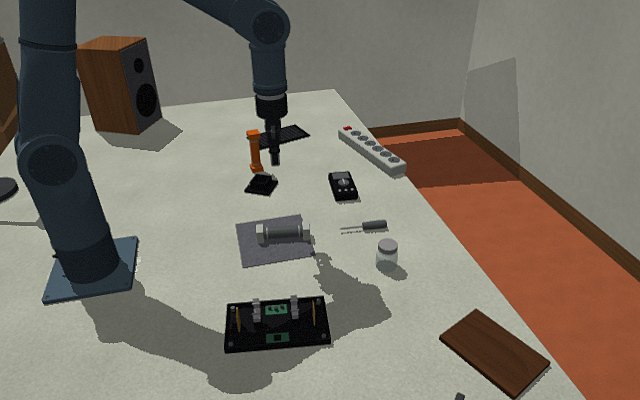

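The pack lies on the mat, released (far cap at ~(319,110), near cap at ~(319,224)). I'll measure its pose, then look at the clips from nearby.

```bash
python3 - <<'E'
from h import *
s,im=snap('wrist','w8.png'); print(s['tool_pos'],s['tool_rot'])
cv2.imwrite('pics/c8.png',cv2.resize(np.ascontiguousarray(im[90:245,280:360,::-1]),None,fx=3.8,fy=3.8,interpolation=0))
x0,y0=280,80
r=cv2.GaussianBlur(im,(3,3),0)[y0:250,x0:360].astype(int)
m=((r.min(2)>88)&(r.max(2)-r.min(2)<25)).astype(np.uint8)
m[145:]=(r[145:].min(2)>110)
cs,_=cv2.findContours(m,0,2)
for c in cs:
    if cv2.contourArea(c)>50: print(cv2.contourArea(c),cv2.boundingRect(c),cv2.minAreaRect(c))
E
```

```text
[5.11297461e+02 3.38234188e-01 2.51177628e+02] [-3.14101913e+00 -2.15650798e-03  2.99162146e+00]
1598.5 (0, 139, 80, 31) ((39.5, 154.0), (30.0, 79.0), 90.0)
612.0 (21, 26, 37, 18) ((39.0, 34.5), (17.0, 36.0), 90.0)
```

View pics/c8.png

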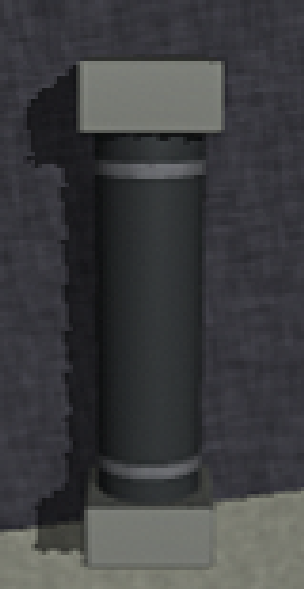

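Crop: far cap top face (78–225, 62–132), near cap top face (86–215, 508–568).

```bash
python3 - <<'E'
from h import *
s=robot.read_state()
f=[(78,62),(225,62),(224,132),(80,132)];n=[(86,508),(215,508),(214,568),(89,568)]
g=lambda L:np.array([onz('wrist',280+a/3.8,90+b/3.8,43,s) for a,b in L])
F,N=g(f),g(n);print(F.round(1).tolist(),N.round(1).tolist())
print(F.mean(0),N.mean(0),(F.mean(0)+N.mean(0))/2,'len',np.linalg.norm(F.mean(0)-N.mean(0)))
d=N.mean(0)-F.mean(0);print('axis deg',np.degrees(np.arctan2(d[1],d[0])),'jaw',np.degrees(s['tool_rot'][2])-90,s['tool_pos'])
E
```

```text
[[442.0, -7.5, 43.0], [448.0, 31.8, 43.0], [466.5, 29.0, 43.0], [460.5, -10.1, 43.0]] [[570.3, -26.6, 43.0], [576.1, 11.8, 43.0], [595.6, 8.8, 43.0], [589.9, -29.0, 43.0]]
[454.26085727  10.78927452  43.        ] [582.98028622  -8.73915275  43.        ] [518.62057175   1.02506088  43.        ] len 130.1923609902822
axis deg -8.626736547839535 jaw 81.40725259475806 [5.11223255e+02 3.12037291e-01 2.50902898e+02]
```

```bash
python3 -m jog '[[[-0.008,-0.038,0,0,0.9],[-0.008,-0.038,0,0,0.9],[-0.008,-0.038,0,0,0.9],[-0.008,-0.038,0,0,0.9],[-0.008,-0.038,0,0,0.9]]]'
python3 -m jog '[[[-0.008,-0.038,0,0,0.9],[-0.008,-0.038,0,0,0.9],[-0.008,-0.038,0,0,0.9],[0,0,0,0,0.9],[0,0,0,0,0.9]]]'
python3 -m jog '[[[0,0,0,0,0.9],[0,0,0,0,0.9]]]'
python3 - <<'E'
from h import *
s,im=snap('wrist','w9.png'); print(s['tool_pos'].tolist(),s['tool_rot'].tolist())
E
```

```text
time_s: 9.0
tool_pos: [470.8, -191.1, 251.1]
tool_rot: [3.142, -0.002, 2.992]
contact_force: [1.4, -0.5, -0.2]
finger_gap: 76.8
time_s: 9.42
tool_pos: [446.3, -305.9, 251.0]
tool_rot: [-3.141, -0.003, 2.986]
contact_force: [-0.2, 0.5, 0.1]
finger_gap: 77.2
time_s: 9.58
tool_pos: [448.5, -301.9, 251.4]
tool_rot: [3.14, -0.002, 2.994]
contact_force: [-0.2, -0.9, 0.2]
finger_gap: 76.7
[448.505070603605, -301.93305969286604, 251.38120316759955] [3.1404013791525407, -0.0015744576514618025, 2.9937039834190515]
```

View pics/w9.png

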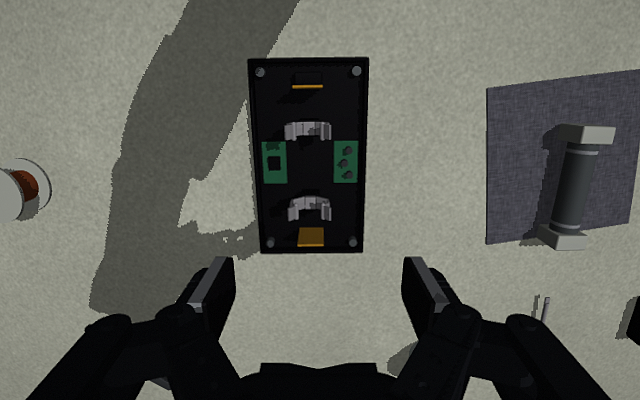

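```bash
python3 - <<'E'
from h import *
im=cv2.imread('pics/w9.png')
A=cv2.resize(im[50:260,240:380],None,fx=4,fy=4,interpolation=2)
A=np.clip(A.astype(int)*2,0,255).astype(np.uint8)
cv2.imwrite('pics/c9a.png',A[:440]);cv2.imwrite('pics/c9b.png',A[400:])
E
```

```text
(no output)
```

View pics/c9a.png

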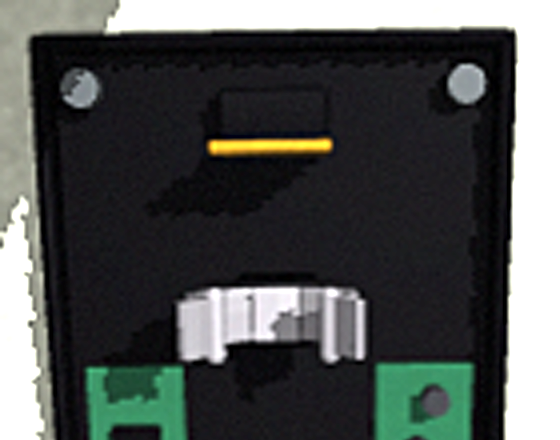

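View pics/c9b.png

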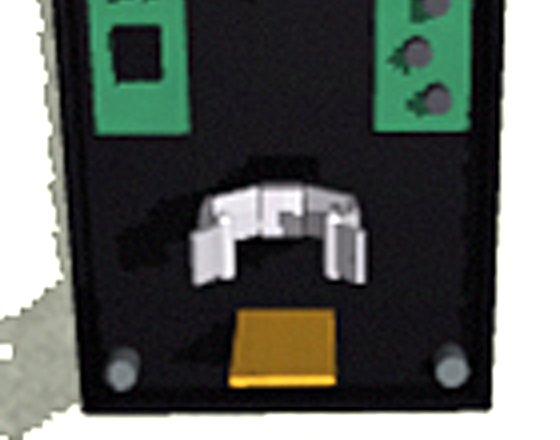

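```bash
python3 - <<'E'
from h import *
s=dict(tool_pos=[448.505,-301.933,251.381],tool_rot=[3.1404,-0.00157,2.9937])
P=lambda a,b,z:onz('wrist',240+a/4,50+b/4,z,s)
a=(P(209,147,58)+P(332,144,58))/2; b=(P(230,780,58)+P(336,780,58))/2
print('contacts',a.round(1),b.round(1),((a+b)/2).round(1),np.linalg.norm(a-b),np.degrees(np.arctan2(*(b-a)[1::-1])))
for nm,L,Rr in [('far',[(177,300),(183,362)],[(362,292),(367,358)]),('near',[(190,632),(196,684)],[(364,629),(367,683)])]:
    l=np.mean([P(*p,73) for p in L],0);r=np.mean([P(*p,73) for p in Rr],0)
    print(nm,l.round(1),r.round(1),((l+r)/2).round(1),np.linalg.norm(l-r))
Q=[P(32,36,20),P(515,30,20),P(490,812,20),P(82,812,20)]
Q=np.array(Q);print(Q.round(1).tolist(),Q.mean(0),np.degrees(np.arctan2(*((Q[2]+Q[3]-Q[0]-Q[1])[1::-1]))))
# top view
for c in [('brA',(485,246),58),('brB',(478,321),58)]: pass
T=[onz('top',435+x/4.5,220+y/4.5,20) for x,y in [(87,50),(340,75),(303,520),(48,492)]]
T=np.array(T);print(T.round(0).tolist(),T.mean(0))
E
```

```text
contacts [ 361.7 -298.9   58. ] [ 529.  -321.9   58. ] [ 445.3 -310.4   58. ] 168.8701073644559 -7.849982511314279
far [ 401.  -326.7   73. ] [ 406.1 -282.6   73. ] [ 403.5 -304.6   73. ] 44.38355642560118
near [ 484.  -338.2   73. ] [ 490.1 -293.9   73. ] [ 487.1 -316.1   73. ] 44.745669140028625
[[323.6, -358.0, 20.0], [341.2, -231.4, 20.0], [567.6, -262.8, 20.0], [548.7, -390.0, 20.0]] [ 445.2834626 -310.546732    20.       ] -7.993867885953145
[[568.0, -260.0, 20.0], [553.0, -389.0, 20.0], [328.0, -357.0, 20.0], [343.0, -229.0, 20.0]] [ 447.89618163 -308.67480122   20.        ]
```

Seat ≈ (445.3, −310.4), axis ≈ −8.0°; contacts, flares and shell outline agree within 0.5 mm. Back to the pack.

```bash
python3 -m jog '[[[0.009,0.038,0,0,0.9],[0.009,0.038,0,0,0.9],[0.009,0.038,0,0,0.9],[0.009,0.038,0,0,0.9],[0.009,0.038,0,0,0.9]]]'
python3 -m jog '[[[0.009,0.038,0,0,0.9],[0.009,0.038,0,0,0.9],[0.007,0.037,0,0,0.8],[0,0,-0.02,0,0.75],[0,0,0,0,0.75]]]'
python3 -m jog '[[[0,0,-0.04,0,0.75],[0,0,-0.04,0,0.75],[0,0,-0.04,0,0.75],[0,0,0,0,0.75],[0,0,0,0,0.75]]]'
```

```text
time_s: 10.05
tool_pos: [493.3, -110.4, 252.3]
tool_rot: [3.141, 0.0, 2.994]
contact_force: [1.4, 0.2, -0.3]
finger_gap: 76.7
time_s: 10.47
tool_pos: [516.6, 3.9, 229.8]
tool_rot: [3.142, -0.004, 3.0]
contact_force: [-1.7, -0.2, -0.9]
finger_gap: 63.8
time_s: 10.88
tool_pos: [516.7, -1.1, 111.8]
tool_rot: [-3.14, -0.004, 2.991]
contact_force: [0.8, -0.1, 1.2]
finger_gap: 64.3
```

```bash
python3 -m jog '[[[0.002,0.0018,-0.035,0,0.75],[0,0,-0.035,0,0.75],[0,0,-0.025,0,0.75],[0,0,-0.012,0,0.75],[0,0,0,0,0.75]]]'
python3 -m jog '[[[0,0,0,0,0.75]]]'
```

```text
time_s: 11.3
tool_pos: [520.6, 1.1, 5.6]
tool_rot: [3.142, -0.0, 2.992]
contact_force: [-0.7, 1.0, -0.5]
finger_gap: 64.0
time_s: 11.38
tool_pos: [521.9, 1.0, 7.3]
tool_rot: [3.141, 0.003, 2.991]
contact_force: [0.1, -0.3, -0.3]
finger_gap: 64.1
```

```bash
python3 -m jog '[[[-0.002,0,-0.002,0,0.75],[0,0,0,0,0.75],[0,0,0,0,0.75]]]'
python3 -m jog '[[[0,0,0,0,0.2],[0,0,0,0,0],[0,0,0,0,0],[0,0,0,0,0],[0,0,0,0,0]]]' 100
```

```text
time_s: 11.63
tool_pos: [519.0, 1.2, 4.6]
tool_rot: [3.141, 0.002, 2.992]
contact_force: [-0.7, 0.9, -0.3]
finger_gap: 64.3
time_s: 12.05
tool_pos: [518.5, 1.1, 4.0]
tool_rot: [3.141, 0.0, 2.991]
contact_force: [-2.7, 0.4, 9.2]
finger_gap: 29.1
```

```bash
python3 -m jog '[[[0,0,0,0,0],[0,0,0,0,0]]]' 100
python3 - <<'E'
from h import *
s,im=snap('wrist','w10.png');s,im=snap('side','s10.png')
im=np.ascontiguousarray(im[180:280,220:340,::-1]);cv2.imwrite('pics/s10.png',cv2.resize(im,None,fx=5,fy=5,interpolation=2))
E
```

```text
time_s: 12.22
tool_pos: [518.4, 1.1, 4.0]
tool_rot: [3.141, 0.0, 2.991]
contact_force: [-3.2, 0.2, 9.0]
finger_gap: 29.5
```

View pics/s10.png

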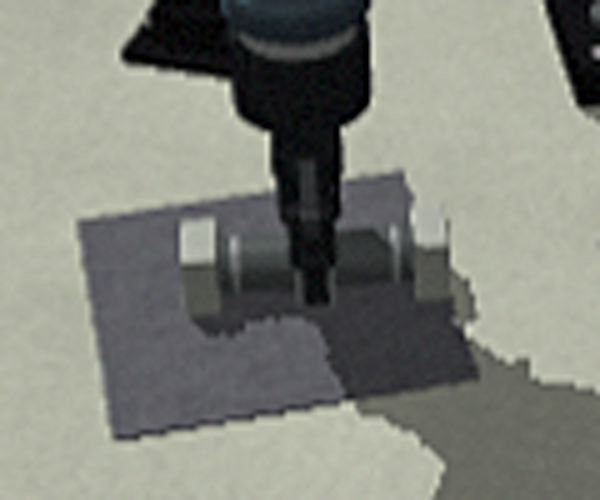

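View pics/w10.png

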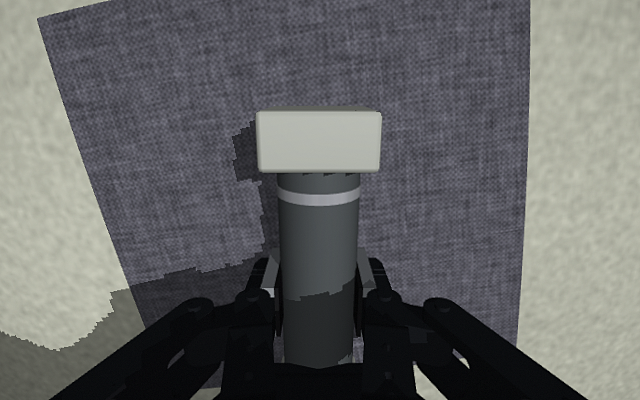

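Grip looks centred on the sleeve. Lifting and checking before transfer.

```bash
python3 -m jog '[[[0,0,0.01,0,0],[0,0,0.03,0,0],[0,0,0.04,0,0],[0,0,0.04,0,0],[0,0,0,0,0]]]' 100
python3 -m jog '[[[-0.009,-0.038,0,0.6,0],[-0.009,-0.038,0,0,0],[-0.009,-0.039,0,0,0],[-0.009,-0.039,0,0,0],[-0.009,-0.039,0,0,0]]]'
python3 -m jog '[[[-0.009,-0.039,0,0,0],[-0.009,-0.039,0,0,0],[-0.009,-0.039,0,0,0],[0,0,0,0,0],[0,0,0,0,0]]]'
python3 -m jog '[[[0,0,0,0,0],[0,0,0,0,0]]]'
python3 - <<'E'
from h import *
s,im=snap('wrist','w11.png');print(s['tool_pos'],np.degrees(s['tool_rot']));s,im=snap('side','s11.png')
im=np.ascontiguousarray(im[220:370,190:350,::-1]);cv2.imwrite('pics/s11.png',cv2.resize(im,None,fx=4,fy=4,interpolation=2))
E
```

```text
time_s: 12.73
tool_pos: [522.7, 0.9, 130.1]
tool_rot: [3.139, 0.011, 2.991]
contact_force: [1.5, -0.4, -1.8]
finger_gap: 29.6
time_s: 13.15
tool_pos: [472.1, -193.3, 123.2]
tool_rot: [3.141, -0.0, 3.003]
contact_force: [0.2, -0.5, -1.9]
finger_gap: 29.6
time_s: 13.57
tool_pos: [444.3, -311.8, 123.2]
tool_rot: [-3.14, -0.001, 2.996]
contact_force: [-0.1, 0.4, -1.5]
finger_gap: 29.4
time_s: 13.73
tool_pos: [446.6, -307.0, 122.9]
tool_rot: [3.14, -0.001, 3.004]
contact_force: [-0.2, -0.1, -2.8]
finger_gap: 29.5
[ 446.59172633 -306.97657611  122.92358698] [ 1.79921820e+02 -4.02161255e-02  1.72127532e+02]
```

View pics/s11.png

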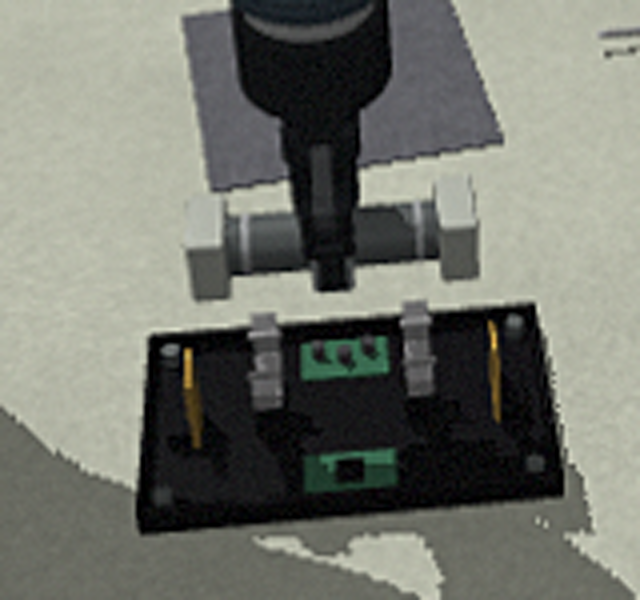

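View pics/w11.png

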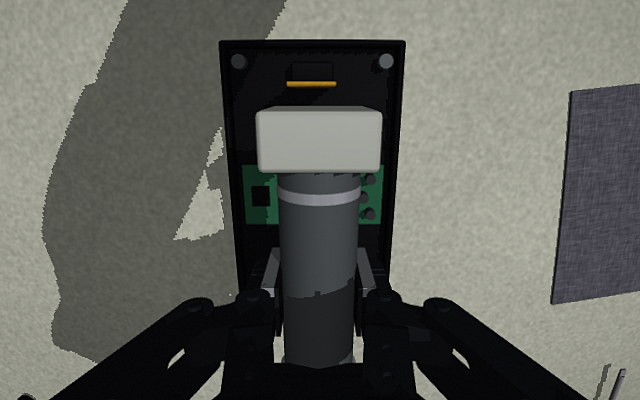

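```bash
python3 -m jog '[[[-0.0013,-0.0034,0,0,0],[0,0,-0.02,0,0],[0,0,-0.025,0,0],[0,0,-0.015,0,0],[0,0,0,0,0]]]' 110
python3 -m jog '[[[0,0,0,0,0],[0,0,0,0,0],[0,0,0,0,0]]]'
python3 - <<'E'
from h import *
s,im=snap('wrist','w12.png');print(s['tool_pos'],np.degrees(s['tool_rot']));
E
```

```text
time_s: 14.25
tool_pos: [443.1, -310.4, 60.6]
tool_rot: [3.139, -0.005, 3.003]
contact_force: [-0.5, 1.1, -2.1]
finger_gap: 29.3
time_s: 14.5
tool_pos: [445.9, -312.8, 64.6]
tool_rot: [-3.141, 0.002, 3.002]
contact_force: [0.9, 0.7, -2.9]
finger_gap: 29.3
[ 445.8766588  -312.80684436   64.57160828] [-1.79948937e+02  1.24445283e-01  1.72015671e+02]
```

View pics/w12.png

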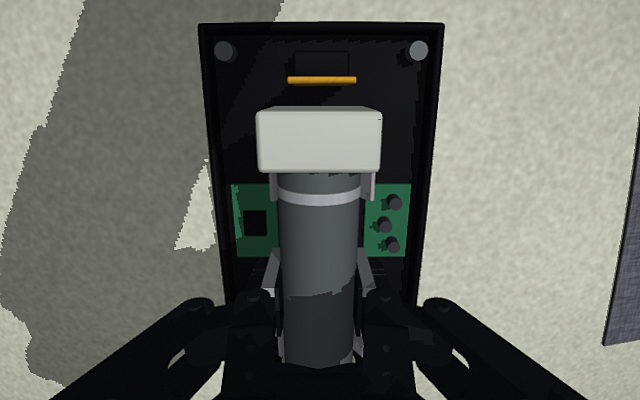

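Wrist view: end contact centred at col 322, flares at 269/376 (centre ~322.5), pack at 319: it sits ~2 mm toward −y, as the tool pose says. Correcting.

```bash
python3 -m jog '[[[0,0.001,0,0,0],[0,0,0,0,0],[0,0,0,0,0],[0,0,0,0,0],[0,0,0,0,0]]]'
python3 -m jog '[[[0,0,0,0,0],[0,0,0,0,0]]]'
python3 - <<'E'
from h import *
for i in range(3):
    s=robot.read_state();print(s['tool_pos'].round(1)); robot.get_image('top')
E
```

```text
time_s: 14.97
tool_pos: [445.0, -311.3, 63.4]
tool_rot: [-3.142, 0.0, 3.002]
contact_force: [0.4, 0.6, -2.2]
finger_gap: 29.2
time_s: 15.13
tool_pos: [444.9, -311.3, 63.3]
tool_rot: [3.142, -0.0, 3.002]
contact_force: [-0.1, 0.4, -3.0]
finger_gap: 29.2
[ 444.9 -311.3   63.3]
[ 444.9 -311.3   63.3]
[ 444.9 -311.2   63.3]
```

```bash
python3 -m jog '[[[0,0.0009,-0.003,0,0],[0,0,-0.003,0,0],[0,0,-0.003,0,0],[0,0,0,0,0]]]' 120
python3 -m jog '[[[0,0,-0.003,0,0],[0,0,-0.003,0,0],[0,0,0,0,0]]]'
python3 -m jog '[[[0,0,-0.003,0,0],[0,0,-0.003,0,0],[0,0,0,0,0]]]'
```

```text
time_s: 15.62
tool_pos: [445.5, -311.1, 54.4]
tool_rot: [-3.141, 0.001, 3.002]
contact_force: [1.1, -0.2, 0.8]
finger_gap: 29.1
time_s: 15.87
tool_pos: [446.4, -311.4, 49.1]
tool_rot: [-3.14, 0.003, 3.002]
contact_force: [1.4, -1.0, 5.3]
finger_gap: 28.8
time_s: 16.12
tool_pos: [446.5, -311.3, 42.8]
tool_rot: [-3.14, 0.003, 3.002]
contact_force: [2.5, -1.8, 1.6]
finger_gap: 28.9
```

```bash
python3 -m jog '[[[0,0,-0.003,0,0],[0,0,-0.003,0,0],[0,0,0,0,0]]]'
python3 -m jog '[[[0,0,-0.002,0,0],[0,0,-0.002,0,0],[0,0,0,0,0],[0,0,0,0,0]]]'
python3 - <<'E'
from h import *
s,im=snap('wrist','w13.png');s,im=snap('side','s13.png')
im=np.ascontiguousarray(im[220:370,190:350,::-1]);cv2.imwrite('pics/s13.png',cv2.resize(im,None,fx=4,fy=4,interpolation=2))
E
```

```text
time_s: 16.37
tool_pos: [445.3, -310.7, 35.8]
tool_rot: [-3.141, 0.001, 3.002]
contact_force: [2.8, -2.5, -5.0]
finger_gap: 28.9
time_s: 16.7
tool_pos: [444.6, -310.6, 33.0]
tool_rot: [3.141, -0.0, 3.002]
contact_force: [-2.2, 0.8, 10.9]
finger_gap: 29.1
```

View pics/s13.png

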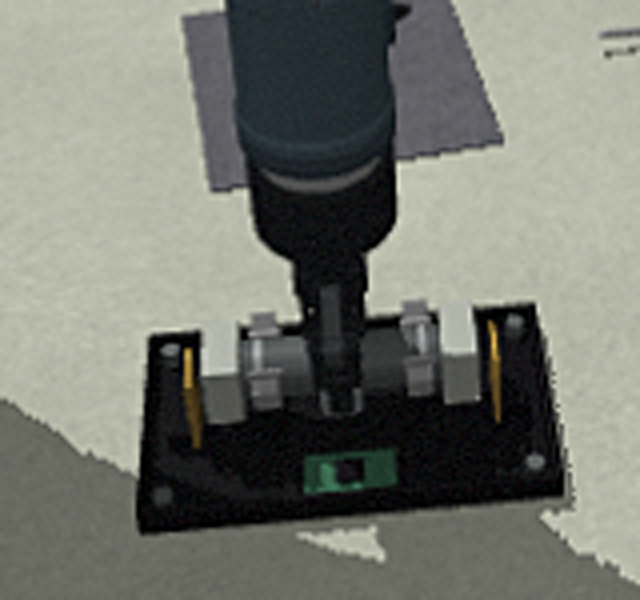

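View pics/w13.png

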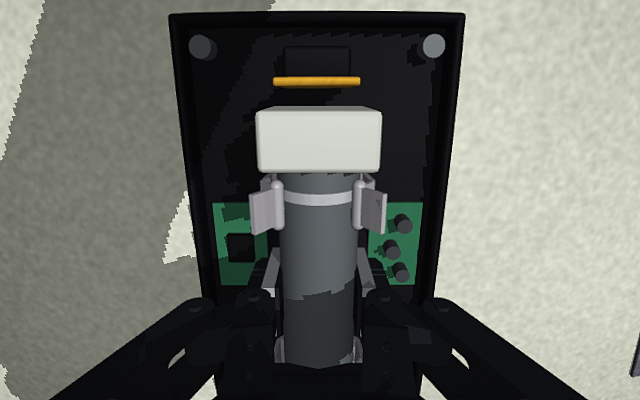

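It has snapped past the throats (force went −5 then +11 N at the expected height). A slightly firmer press, then release.

```bash
python3 -m jog '[[[0,0,-0.0015,0,0],[0,0,-0.001,0,0],[0,0,0,0,0],[0,0,0,0,0]]]'
python3 -m jog '[[[0,0,0.0025,0,0],[0,0,0,0,0],[0,0,0,0,0.5],[0,0,0,0,0.6],[0,0,0,0,0.65]]]'
python3 -m jog '[[[0,0,0,0,0.65],[0,0,0,0,0.65],[0,0,0.01,0,0.65],[0,0,0.03,0,0.65],[0,0,0.04,0,0.65]]]'
python3 -m jog '[[[0,0,0.04,0,0.65],[0,0,0.04,0,0.65],[0,0,0.04,0,0.65],[0,0,0.02,0,0.65],[0,0,0,0,0.65]]]'
python3 -m jog '[[[0,0,0,0,0.65],[0,0,0,0,0.65]]]'
python3 - <<'E'
from h import *
s,im=snap('wrist','w14.png');print(s['tool_pos'].tolist(),s['tool_rot'].tolist())
A=cv2.resize(np.ascontiguousarray(im[50:260,240:380,::-1]),None,fx=4,fy=4,interpolation=2)
A=np.clip(A.astype(int)*1.5,0,255).astype(np.uint8)
cv2.imwrite('pics/c14a.png',A[:440]);cv2.imwrite('pics/c14b.png',A[400:])
s,im=snap('side','s14.png')
im=np.ascontiguousarray(im[220:370,190:350,::-1]);cv2.imwrite('pics/c14s.png',cv2.resize(im,None,fx=4,fy=4,interpolation=2))
E
```

```text
time_s: 17.13
tool_pos: [444.6, -310.6, 32.7]
tool_rot: [3.14, 0.0, 3.001]
contact_force: [-8.9, 4.5, 39.4]
finger_gap: 29.0
time_s: 17.55
tool_pos: [444.5, -309.7, 31.7]
tool_rot: [3.141, -0.001, 3.002]
contact_force: [0.5, 0.3, -0.8]
finger_gap: 55.1
time_s: 17.97
tool_pos: [442.9, -309.0, 111.5]
tool_rot: [3.14, -0.005, 3.002]
contact_force: [1.6, -1.0, 0.2]
finger_gap: 55.4
time_s: 18.38
tool_pos: [447.3, -312.2, 258.3]
tool_rot: [-3.139, 0.009, 3.002]
contact_force: [0.2, -1.0, 0.1]
finger_gap: 55.2
time_s: 18.55
tool_pos: [444.3, -309.8, 251.7]
tool_rot: [3.141, -0.001, 3.002]
contact_force: [-0.5, 1.0, -0.2]
finger_gap: 55.7
[444.3009518686268, -309.77657258171837, 251.65661741788458] [3.140867225486166, -0.0012472713286373338, 3.002239582070872]
```

View pics/c14a.png

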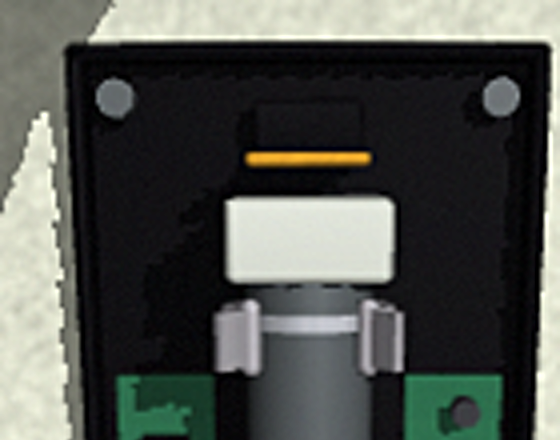

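View pics/c14b.png

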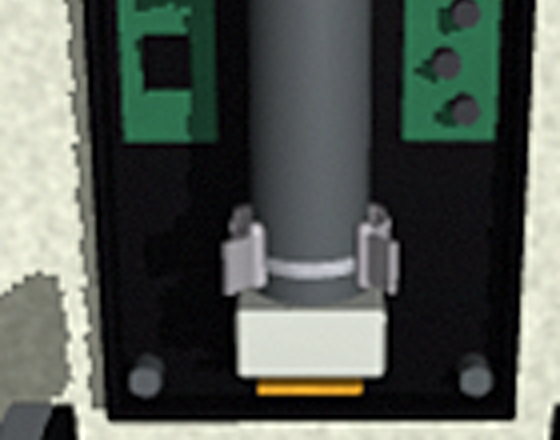

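View pics/c14s.png

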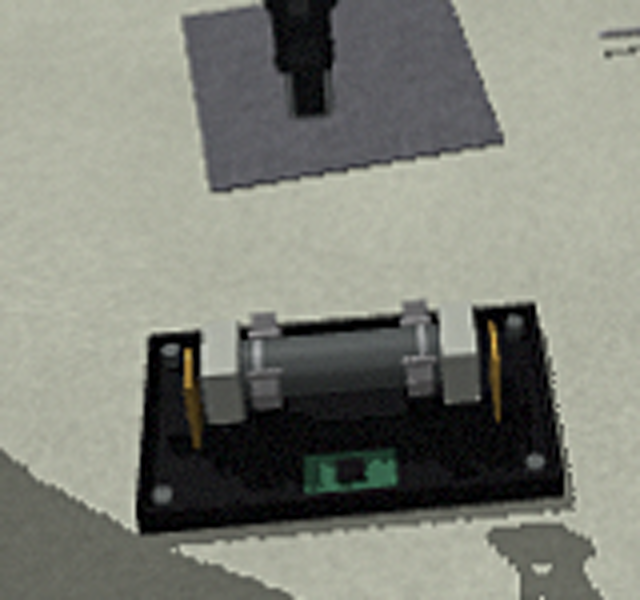

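The pack lies in both clips, caps just inside the brass contacts. Numeric check of centre, angle and level.

```bash
python3 - <<'E'
from h import *
s=dict(tool_pos=[444.30,-309.777,251.657],tool_rot=[3.14087,-0.00125,3.00224])
P=lambda a,b,z:onz('wrist',240+a/4,50+b/4,z,s)
a=(P(246,158,58)+P(371,158,58))/2;b=(P(256,789,58)+P(363,789,58))/2
seat=(a+b)/2;th=np.arctan2(*(b-a)[1::-1]);print('seat',seat,np.degrees(th))
g=lambda L:np.array([P(*p,72) for p in L])
F=g([(226,198),(394,198),(393,283),(227,283)]);N=g([(237,708),(386,708),(384,778),(238,778)])
c=(F.mean(0)+N.mean(0))/2;d=(N.mean(0)-F.mean(0));t2=np.arctan2(d[1],d[0])
ex=np.array([np.cos(th),np.sin(th),0]);ey=np.array([-ex[1],ex[0],0])
print('rel',(c-seat)@ex,(c-seat)@ey,'ang',t2-th,'len',np.linalg.norm(d),'widths',np.linalg.norm(F[0]-F[1]),np.linalg.norm(F[3]-F[2]),np.linalg.norm(N[0]-N[1]),np.linalg.norm(N[3]-N[2]))
print(robot.read_state()['contact_force'])
E
```

```text
seat [ 445.28329288 -310.54644383   58.        ] -7.968163616312378
rel -0.6655608629510035 0.44538521256992286 ang 0.0012342709356459869 len 129.59909299325216 widths 39.462252853186 39.6717077947821 39.298733044950815 39.22325982978244
[-0.35996519 -0.03547253 -0.37258371]
```

```bash
python3 -c "
from workcell import robot
print(robot.sign_off(), robot.read_state()['time_s'])"
```

```text
the job is handed in; nothing more can be done
the job is handed in; nothing more can be done
```

I handed the job in at about 18.7 s of the 62 s, with the pack seated in both clips; no verdict came back.

- **Onto the mat:** I drew the pack straight up out of the charger by its top cap. With its lower edge on the mat I tipped it over in a light grip, laid it flat and let go. The wrist and side pictures showed it lying on its side.
- **Into the clips:** I picked it up again by the middle and pressed it down into the clips. It snapped in with about 5 N and stopped firmly; I pressed it to 39 N at the expected height. Then I opened the fingers and backed the arm off upward.

**Last checks, from the wrist camera:**

| Check | Measured | Allowed |
|---|---|---|
| Along the clips' axis | −0.7 mm | ±8 mm |
| Across | +0.4 mm | ±3 mm |
| Angle to the clips' axis | 0.001 rad | 0.05 rad |

- **Height and level:** I did not measure the height directly. The caps look the same width at both ends, so the pack looks level. The tool stopped where the seat height predicts.
- **Robot clear:** the tool force was about zero after I backed off.
- **Bystanders:** I never went near the screwdriver, jar or meter, but I did not re-measure them at the end.

**Disagreements:** the top camera placed the loudspeaker about 3 mm from where the wrist camera did. I used the wrist reading because it agreed with itself. While gripping, the fingers read about 29 mm on the 32 mm sleeve. I took that as give in the pads, and the grip held.

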